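# Set the fallen cash box back on its base against its stop

## Task

The blue cash box has been knocked over onto its front side. Without picking it up, push on its lid to tip it back upright onto its base, then push it along the counter until its back is flush against the rubber-faced steel stop, about centred along it. Never lift the box, and leave the jar, mug, bell and kitchen roll where they stand.

Things in the scene. Friction and masses are not known exactly. Their poses are not given: they have to be found in the camera images.
- cash_box: Blue steel cash box, lid fixed shut, about 0.55 kg (+-30%): 116 mm deep (own x; lid 119), 152 wide (own y; lid 156), 72 high (own z). Origin: centre of the underside, own z out of the lid, -x the front (lock), +x the back. At the start it lies on its front: own x up, origin 60 mm above the counter, lid upright and turned away from the stop, square to it within 15 degrees.
- lid_edge (a point): Middle of the lid's back edge, on the lid's outer flat; at the start the top of the upright lid, 119 mm above the counter. Axes as the box's. Pushed on the lid close below here, the box tips over its base's lower edge after about 30 degrees and drops onto its base by itself, its back then 30 to 80 mm short of the stop. A wire bail in mid lid stands out 6 mm and gives no resistance.
- box_stop: Fixed straight stop of steel angle, 190 mm long, 36 high, black rubber face. Origin: middle of the face's length, on the counter, in the plane of the rubber. Own x is level, square to the face, pointing into the stop: the way the box is pushed. Own y runs along the face, 95 mm to either side; z up. With the box home its origin is 59 mm before the face (x = -0.059 here).
- spice_jar: Spice jar with red cap, 45 mm diameter, 106 mm high, loose, stands beyond the stop. Origin: centre of the underside; z up.
- mug: White mug with blue flowers, 82 x 114 x 91 mm, loose, stands beyond the stop. Origin: on the underside; z up.
- service_bell: Counter bell, 86 mm diameter, 65 mm high, loose, stands to the right. Origin: centre of the underside; z up.
- kitchen_roll: White kitchen roll standing on end, 100 mm diameter, 228 mm high, loose, at the right. Origin: centre of the underside; z up.

How it is judged:
By the outcome, as a careful person would: the job done as asked, in the order asked, and still so for the second after the job is handed in, with the robot touching nothing.
It also fails if it takes over 48 s, if anything falls off the work surface, if the arm or the gripper's body presses on something with over 40 N, if the wrist force passes 120 N, or if a joint passes its speed limit or range.

## Robot

A 6-joint arm with a two-finger parallel gripper is mounted at the origin on a cart in front of the work surface, level with it; the furniture and walls round the work are solid. World frame = base frame: x ahead of the robot, y to its left, z up, the work surface at z = 0. Lengths are in m, angles in rad, forces in N, time in s.
With the tool pointing down it reaches from about 0.375 to 0.975 m from the base axis. Payload 3.8 kg.
Tool frame: the origin (TCP) lies midway between the tips of the shut fingers; the grasp point (between the pads) lies 19 mm behind it; z points along the fingers, y is the line along which they close (so a half turn about z gives the same grasp; the last joint's range is limited). The gripper opens to 85 mm and grips with 20 to 120 N. Pads are 22 mm wide; open, the fingers measure 114 mm over their backs; the gripper's body (76 mm by 85 mm) begins 54 mm behind the grasp point. The pads swing forward as they close: fully open they stand 13 mm farther back than shut.
Start: joints at [1.162, 0.264, 1.604, -0, 1.274, -0.037], TCP at [0.245, 0.629, 0.231] pointing down, gripper open.
Joint ranges: [-2.63, 2.63], [-0.94, 2.18], [0.31, 2.57], [-1.31, 4.45], [0, 2.66], [-2.55, 2.55]. Speed limits (rad/s): [2.57, 2.57, 3.14, 3.14, 3.14, 3.14].

## Interface

Orientations are given as a rotation vector (axis times angle).
In Python, from workcell import bot gives the robot as it stands.
- The arm moves only by the tool step_arm, never from a script. Its argument "motion" is a list of rows, each a list of 5 numbers: the finger opening in cm, from 0 to 8.54, then the shift along the tool's x, y, z in cm, then the turn about the tool's z in degrees. In form: [[claw, dx, dy, dz, twist], ...]. A call has 1 to 20 rows; each row is the pose to reach, as a shift and turn from the pose commanded when the call began, along the tool's axes at that moment; what a row does not reach only later rows make up. A row lasts 1/10 s, in which the tool goes at most 50 mm and 8.59 degrees, less where a joint would pass 70% of its speed; a pose out of reach is approached as far as the arm can. A call with a gripper value outside its range is refused whole. The fingers move at their own pace and stop on an object; "force" is the grip in N (left out, the last holds). Time passes only in rows, so rows that repeat a pose let the fingers close. It gives the time, the measured TCP pose, the force, the opening and the grip force at its end, in the units of the state.
- bot.read_state(): the state, without advancing time (a new reading comes with each control period).
- bot.read_camera(name): name is "scene" or "top"; returns (picture, depth): 400x640x3 uint8, red, green, blue; 400x640 float32, m along the optical axis (not along the pixel's ray), 0 where there is no reading.
- bot.calibration(name): a dict with "mtx" (3x3 intrinsics, pixels), "k1" (the pictures are not rectified: a ray, as slopes to the right and down, at radius r is drawn at 1 + k1 r^2 times it, then the intrinsics apply), "origin" and "orientation" of the camera in the world. Camera axes: x right, y up, looking along -z (the intrinsics and any distortion apply to the point x, -y, -z); pixel columns grow to the right and rows downward; lengths in m; the calibration is good to about 2 mm. A picture is of the moment at which its call begins. calibration takes no time and is no camera call.
- bot.finish_job(): hands the job in; it is judged then, once.
The state is a dict: "time": time; "q": joint angles; "joint_vel": joint speeds; "joint_torque": joint torques, N m; "tool_pos": TCP position; "tcp_rot": TCP orientation; "wrist_force": force on the tool from outside, world axes, zero at the start; "torque": the same for the moment, N m; "width": opening from 0.0 (shut) to 1.0 (fully open); "grip_force": force on a finger pad.
Only numpy, scipy, OpenCV 4.12 (cv2) and the standard library are available. Lean on these libraries where they do the work, as an engineer would, in place of code of your own. Each camera call takes 0.05 s, during which the arm holds its last target. There are 200 camera calls.

## Working session

There is one attempt and no reset: what is moved stays moved. The work goes in short steps, Python scripts to look and compute and a tool call to move; the robot and the scene stay as the last step left them, time stands still between calls to the robot, and variables do not carry over. Pictures are saved under pics/ and viewed, at most 10 in all, crops included, and the job is handed in when it is done.

Besides the shell and the picture viewer there is one more tool, called after ">>>" as name(argument=value, ...), one argument or row to a line, values as JSON. step_arm: Moves the arm, as the interface text tells. Its arguments: {"type":"object","properties":{"motion":{"type":"array","items":{"type":"array","items":{"type":"number"}}},"force":{"type":"number"}},"required":["motion"]}

```bash
mkdir -p pics
cat > h.py <<'E'
import numpy as np, cv2
from scipy.spatial.transform import Rotation as R
from workcell import bot
def rot(o):
    o=np.array(o,float)
    return o if o.shape==(3,3) else R.from_rotvec(o).as_matrix()
def rays(cal,uv):
    m=np.array(cal["mtx"],float);k=float(cal["k1"])
    p=cv2.undistortPoints(np.array(uv,np.float64).reshape(-1,1,2),m,np.array([k,0,0,0.])).reshape(-1,2)
    d=np.c_[p[:,0],-p[:,1],-np.ones(len(p))]
    return np.array(cal["origin"]),d@rot(cal["orientation"]).T
def onplane(cal,uv,z):
    o,d=rays(cal,uv); return o+d*((z-o[2])/d[:,2])[:,None]
def cloud(cal,dep):
    h,w=dep.shape; u,v=np.meshgrid(np.arange(w),np.arange(h))
    o,d=rays(cal,np.c_[u.ravel(),v.ravel()])
    P=o+d*dep.ravel()[:,None]; P[dep.ravel()<=0]=np.nan
    return P.reshape(h,w,3)
E
python3 - <<'E'
from h import *
for n in("scene","top"):
    p,d=bot.read_camera(n); cv2.imwrite(f"pics/{n}0.png",p[...,::-1]); np.savez(f"{n}0.npz",p=p,d=d); print(n,bot.calibration(n))
s=bot.read_state();print(s)
print(rot(s["tcp_rot"]).round(3))
E
```

```text
scene {'mtx': array([[520.21476021,   0.        , 312.04326723],
       [  0.        , 520.21476021, 200.47107946],
       [  0.        ,   0.        ,   1.        ]]), 'k1': -0.15531954707905085, 'origin': array([-0.03531848, -0.99384905,  0.86097985]), 'orientation': array([ 0.91457789, -0.28056624, -0.58166622])}
top {'mtx': array([[396.05365772,   0.        , 318.77188119],
       [  0.        , 396.05365772, 198.56067298],
       [  0.        ,   0.        ,   1.        ]]), 'k1': -0.027380885334216263, 'origin': array([ 0.52800246, -0.13840495,  1.09913062]), 'orientation': array([ 0.04302366, -0.05966922, -1.58136297])}
{'time': 0.1, 'q': array([ 1.16208045e+00,  2.64692007e-01,  1.60528699e+00, -1.70047438e-05,
        1.27369127e+00, -3.69089630e-02]), 'joint_vel': array([-1.84162962e-04, -4.55014182e-04, -4.36884380e-03, -6.93128168e-04,
       -3.47243624e-05,  1.62120831e-03]), 'joint_torque': array([ 4.73449454e-04, -5.16712761e+01, -3.68587518e+01, -1.11409156e-04,
        6.29723960e-03,  2.95389987e-05]), 'tool_pos': array([0.24496859, 0.6282478 , 0.2300502 ]), 'tcp_rot': array([-0.58058477, -3.0870262 ,  0.00318803]), 'wrist_force': array([-0.45655817,  0.56655021, -0.04783287]), 'torque': array([0.00605963, 0.02304724, 0.06445941]), 'grip_force': 0.0, 'width': 0.9982609422133105}
[[-0.932  0.363 -0.001]
 [ 0.363  0.932 -0.002]
 [ 0.    -0.002 -1.   ]]
```

View pics/scene0.png

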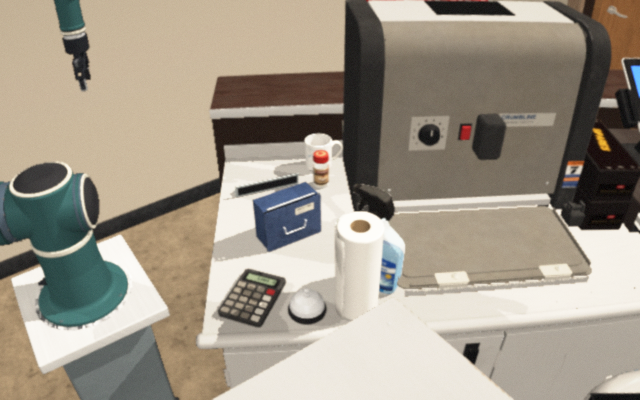

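View pics/top0.png

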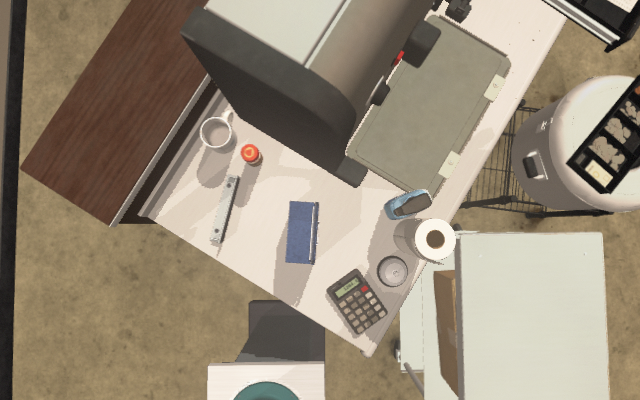

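The scene view shows the box at (287,215), its lid and bail facing the camera, with the stop behind it at (267,185) and the jar and mug beyond. In the top view the box is at (302,233), the stop at (225,210), the bell at (392,271) and the roll at (435,240). The push goes to image left, roughly +y.

Run:
```python
from h import *
c=bot.calibration("top"); z=np.load("top0.npz"); p,d=z["p"],z["d"]
P=cloud(c,d); hsv=cv2.cvtColor(p,cv2.COLOR_RGB2HSV)
print("table z",np.nanmedian(P[255:275,240:280,2]))
b=cv2.inRange(hsv,(105,90,40),(130,255,255)); b[:, :270]=0;b[:,340:]=0;b[:190]=0;b[275:]=0
b&=((P[...,2]>0.095)*255).astype(np.uint8)
cs=max(cv2.findContours(b,0,2)[0],key=cv2.contourArea)
r=cv2.minAreaRect(cs); bx=cv2.boxPoints(r); print("boxpx",bx, "z",np.nanmedian(P[...,2][b>0]))
W=onplane(c,bx,0.119); print(W.round(4)); print("centre",W.mean(0).round(4))
# stop
m=((P[...,2]>0.022)&(P[...,2]<0.05)).astype(np.uint8)*255
m[:,:200]=0;m[:,260:]=0;m[:165]=0;m[260:]=0
cs=max(cv2.findContours(m,0,2)[0],key=cv2.contourArea)
q=P[m>0]; print("stop",cs.reshape(-1,2).min(0),cs.reshape(-1,2).max(0),"z",np.nanpercentile(q[:,2],[5,50,95]))
sb=cv2.boxPoints(cv2.minAreaRect(cs)); print(sb); print(onplane(c,sb,0.036).round(4))
cv2.imwrite("pics/crop.png",cv2.resize(p[160:270,190:340,::-1],None,fx=5,fy=5,interpolation=cv2.INTER_CUBIC))
for n,(u,v) in dict(bell=(392,271),roll=(435,240),jar=(250,154),mug=(215,132)).items(): print(n,P[v-3:v+4,u-3:u+4].reshape(-1,3).mean(0).round(3))
```

```text
table z 0.0005290329025167129Traceback (most recent call last):
  File "<stdin>", line 7, in <module>
ValueError: max() iterable argument is empty
```

```bash
cat > m.py <<'E'
from h import *
c=bot.calibration("top"); z=np.load("top0.npz"); p,d=z["p"],z["d"]
P=cloud(c,d); hsv=cv2.cvtColor(p,cv2.COLOR_RGB2HSV)
print("box px",p[233,300],hsv[233,300],P[233,300],d[233,295:310])
b=cv2.inRange(hsv,(100,70,30),(135,255,255)); b[:, :270]=0;b[:,340:]=0;b[:190]=0;b[275:]=0
cs=max(cv2.findContours(b,0,2)[0],key=cv2.contourArea)
r=cv2.minAreaRect(cs); bx=cv2.boxPoints(r); print("boxpx",bx, "z",np.nanmedian(P[...,2][b>0]))
W=onplane(c,bx,0.119); print(W.round(4)); print("centre",W.mean(0).round(4))
m=((P[...,2]>0.022)&(P[...,2]<0.05)).astype(np.uint8)*255
m[:,:200]=0;m[:,260:]=0;m[:165]=0;m[260:]=0
cs=max(cv2.findContours(m,0,2)[0],key=cv2.contourArea)
q=P[m>0]; print("stop",cs.reshape(-1,2).min(0),cs.reshape(-1,2).max(0),"z",np.nanpercentile(q[:,2],[5,50,95]))
sb=cv2.boxPoints(cv2.minAreaRect(cs)); print(sb); print(onplane(c,sb,0.036).round(4))
for n,(u,v) in dict(bell=(392,271),roll=(435,240),jar=(250,154),mug=(215,132)).items(): print(n,np.nanmean(P[v-3:v+4,u-3:u+4].reshape(-1,3),0).round(3))
E
python3 - <<'E'
import numpy as np,cv2
p=np.load("top0.npz")["p"]
cv2.imwrite("pics/crop.png",cv2.resize(p[160:270,190:340,::-1],None,fx=5,fy=5,interpolation=cv2.INTER_CUBIC))
E
python3 m.py
```

```text
box px [109 119 147] [112  66 147] [ 0.50744191 -0.10190389  0.1195175 ] [0.9779747  0.9782132  0.97766227 0.97912055 0.9782045  0.9757327
 0.9764784  0.9778467  0.9801409  0.97675604 0.97731864 0.97749925
 0.97843593 0.9757392  0.97660416]Traceback (most recent call last):
  File "m.py", line 6, in <module>
    cs=max(cv2.findContours(b,0,2)[0],key=cv2.contourArea)
ValueError: max() iterable argument is empty
```

View pics/crop.png

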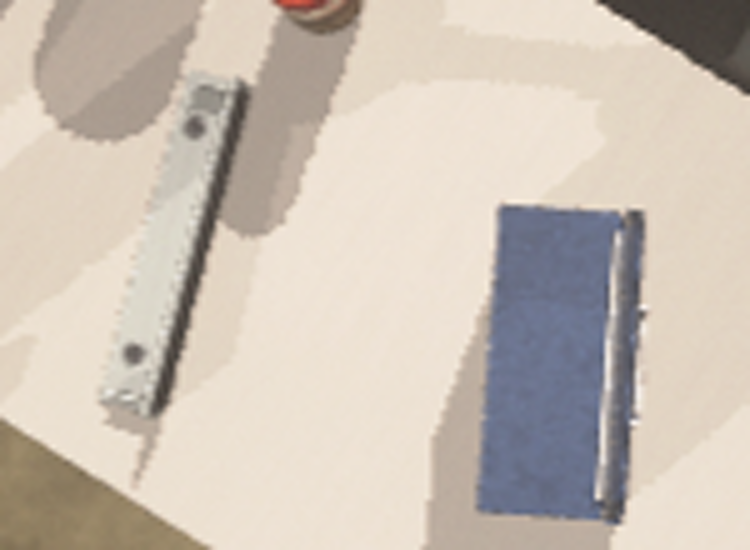

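The crop shows the stop as a light steel strip from (215,80) to (130,400), with the dark rubber face along its right edge. The box's back face spans crop (480–640, 205–520).

```bash
cat > m.py <<'E'
from h import *
c=bot.calibration("top"); z=np.load("top0.npz"); p,d=z["p"],z["d"]
P=cloud(c,d)
b=(P[...,2]>0.1).astype(np.uint8)*255; b[:, :275]=0;b[:,335:]=0;b[:190]=0;b[275:]=0
cs=max(cv2.findContours(b,0,2)[0],key=cv2.contourArea)
bx=cv2.boxPoints(cv2.minAreaRect(cs)); print("boxpx",bx)
W=onplane(c,bx,0.119); print(W.round(4)); print("centre",W.mean(0).round(4))
g=P[210,215:240,2].round(3); print("stop row210 z",g); print(P[190,215:245,2].round(3))
# dark face mask
v=p.max(2); m=((v<110)&(P[...,2]>-.01)&(P[...,2]<.05)).astype(np.uint8)*255; m[:,:216]=0;m[:,243:]=0;m[:173]=0;m[246:]=0
n,l,st,ce=cv2.connectedComponentsWithStats(m); k=1+st[1:,4].argmax(); ys,xs=np.where(l==k); print(st[k])
L=[];T=[]
for y in range(ys.min()+3,ys.max()-2):
    x=xs[ys==y]
    if len(x): L.append((x.min()-.5,y));T.append((x.max()+.5,y))
A=onplane(c,L,0.036);B=onplane(c,T,0.0)
for nm,Q in(("top edge",A),("bottom edge",B)):
    vx,vy,x0,y0=cv2.fitLine(Q[:,:2].astype(np.float32),cv2.DIST_HUBER,0,.01,.01).ravel(); print(nm,vx,vy,x0,y0,np.degrees(np.arctan2(vy,vx)))
print("ends",onplane(c,[[xs[ys==ys.min()].mean(),ys.min()],[xs[ys==ys.max()].mean(),ys.max()]],0.02))
# stop light top
for n,(u,v) in dict(bell=(392,271),roll=(435,240),jar=(250,154),mug=(215,132)).items(): print(n,np.nanmean(P[v-3:v+4,u-3:u+4].reshape(-1,3),0).round(3))
E
python3 m.py
```

```text
boxpx [[284.58377 261.82742]
 [288.9797  200.28427]
 [313.92386 202.06601]
 [309.52792 263.60916]]
[[ 0.4373 -0.0634  0.119 ]
 [ 0.5885 -0.0753  0.119 ]
 [ 0.5834 -0.137   0.119 ]
 [ 0.4322 -0.1246  0.119 ]]
centre [ 0.5104 -0.1001  0.119 ]
stop row210 z [-0.     0.001  0.006  0.003  0.002  0.004  0.006  0.004  0.005  0.004
  0.004  0.035  0.035  0.032  0.034  0.021 -0.001  0.003 -0.001  0.
  0.001  0.001 -0.007  0.    -0.002]
[ 0.001  0.001 -0.002  0.006 -0.002  0.002  0.    -0.001  0.006  0.003
  0.007  0.003  0.005  0.004  0.005  0.     0.005  0.036  0.032  0.031
  0.025  0.01   0.     0.001  0.001 -0.003  0.001  0.     0.     0.   ]
[220 178  20  64 153]
top edge 0.9652542 -0.2613128 0.57077557 0.092316486 -15.147974
bottom edge 0.96590555 -0.25889468 0.5721523 0.09347842 -15.004485
ends [[0.65730401 0.07160309 0.02      ]
 [0.48610371 0.11607641 0.02      ]]
bell [ 0.403 -0.341  0.049]
roll [ 0.488 -0.421  0.167]
jar [0.707 0.023 0.107]
mug [0.788 0.137 0.01 ]
```

The box is 10.5° off square to the stop, and its lid faces −y. I'm moving the open gripper to about 60 mm behind the lid, with tool x along the box's tipping direction.

>>> step_arm(
  motion=[
    [8.5,-1.4,-1.7,0,2],
    [8.5,-4,-5.1,0,6],
    [8.5,-7,-8.8,0,10],
    [8.5,-10,-12.6,0,14],
    [8.5,-13,-16.4,0,18],
    [8.5,-16,-20.2,0,22],
    [8.5,-19,-24,0,26],
    [8.5,-22,-27.8,0,30],
    [8.5,-25,-31.6,0,34],
    [8.5,-28,-35.4,0,38],
    [8.5,-31,-39.2,0,42],
    [8.5,-34,-43,0,46],
    [8.5,-37,-46.7,0,50],
    [8.5,-40,-50.5,0,54],
    [8.5,-43,-54.3,0,58],
    [8.5,-46,-58.1,0,63],
    [8.5,-49,-61.9,0,67],
    [8.5,-51.5,-65,0,70],
    [8.5,-53.3,-67.3,0,72.5],
    [8.5,-54,-68.2,0,73.3],
  ],
)

```text
time: 2.1
tool_pos: [0.5007, -0.2053, 0.2307]
tcp_rot: [-2.312, -2.126, 0.001]
wrist_force: [0.5, -0.1, 0.1]
width: 0.995
grip_force: 0.0
```

```bash
cat >> h.py <<'E'
S=np.array([.5735,.0925]);N=np.array([.260,.9656]);Y=np.array([-.9656,.260])
def st():
    s=bot.read_state();r=rot(s["tcp_rot"]);p=s["tool_pos"]
    print("t",s["time"],"p",p.round(4),"x-ang",np.degrees(np.arctan2(r[1,0],r[0,0])).round(2),"z",r[:,2].round(3),"F",np.round(s["wrist_force"],1),"q",s["q"].round(2),"stopframe",((p[:2]-S)@N).round(4),((p[:2]-S)@Y).round(4))
    return s
E
python3 - <<'E'
from h import *
st()
p,d=bot.read_camera("scene"); c=bot.calibration("scene")
cv2.imwrite("pics/s1.png",cv2.resize(p[100:340,190:440,::-1],None,fx=2.4,fy=2.4))
E
```

```text
t 2.1 p [ 0.5007 -0.2053  0.2307] x-ang 85.19 z [-0.001 -0.    -1.   ] F [ 0.5 -0.1  0.1] q [-0.43  0.01  1.89 -0.    1.24 -0.35] stopframe -0.3065 -0.0071
```

View pics/s1.png

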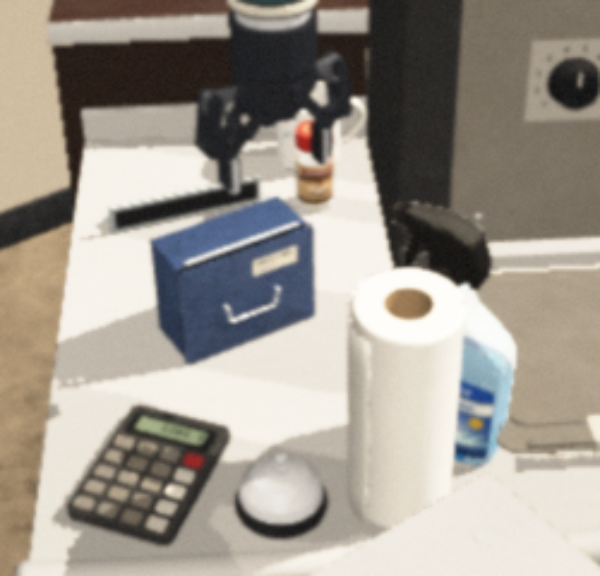

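The crop shows the gripper up in front of the box. The lid's upright face spans crop (188,265)-(312,225) at the top and (188,358)-(314,312) at the bottom. I'm checking the lid plane from these corners while the tool lowers.

>>> step_arm(
  motion=[
    [8.5,0,0,1,0],
    [8.5,0,0,4,0],
    [8.5,0,0,7.5,0],
    [8.5,0,0,11,0],
    [8.5,0,0,13,0],
    [8.5,0,0,13.7,0],
    [8.5,0,0,13.7,0],
  ],
)

```text
time: 2.85
tool_pos: [0.4992, -0.2008, 0.0929]
tcp_rot: [-2.305, -2.13, 0.002]
wrist_force: [0.5, 0.7, 0.4]
width: 0.995
grip_force: 0.0
```

Run:
```python
from h import *
c=bot.calibration("scene")
print(onplane(c,[[268.3,249.2],[320.8,230]],0).round(4),onplane(c,[[268.3,210.4],[320,193.8]],.119).round(4))
st()
```

```text
[[ 0.4365 -0.1282  0.    ]
 [ 0.587  -0.1455  0.    ]] [[ 0.4446 -0.1297  0.119 ]
 [ 0.5831 -0.1482  0.119 ]]
t 2.85 p [ 0.4992 -0.2008  0.0929] x-ang 85.5 z [-0.003  0.002 -1.   ] F [0.5 0.7 0.4] q [-0.43  0.14  2.03  0.    0.98 -0.35] stopframe -0.3025 -0.0045
```

>>> step_arm(
  motion=[
    [8.5,1,0,0,0],
    [8.5,2.2,0,0,0],
    [8.5,3.4,0,0,0],
    [8.5,4.2,0,0,0],
    [8.5,4.6,0,0,0],
    [8.5,5,0,0,0],
    [8.5,5.3,0,0,0],
    [8.5,5.6,0,0,0],
    [8.5,5.9,0,0,0],
    [8.5,6.2,0,0,0],
    [8.5,6.5,0,0,0],
    [8.5,6.8,0,0,0],
    [8.5,7.1,0,0,0],
    [8.5,7.4,0,0,0],
    [8.5,7.7,0,0,0],
    [8.5,8,0,0,0],
  ],
)

```text
time: 4.45
tool_pos: [0.507, -0.1226, 0.0943]
tcp_rot: [-2.309, -2.13, -0.0]
wrist_force: [-0.1, -1.4, 1.4]
width: 0.993
grip_force: 0.9
```

Run:
```python
from h import *
st()
p,d=bot.read_camera("scene")
cv2.imwrite("pics/s2.png",cv2.resize(p[100:340,190:440,::-1],None,fx=2.4,fy=2.4))
```

```text
t 4.45 p [ 0.507  -0.1226  0.0943] x-ang 85.4 z [-0.  0. -1.] F [-0.1 -1.4  1.4] q [-0.29  0.1   2.06  0.    0.97 -0.2 ] stopframe -0.225 0.0083
```

View pics/s2.png

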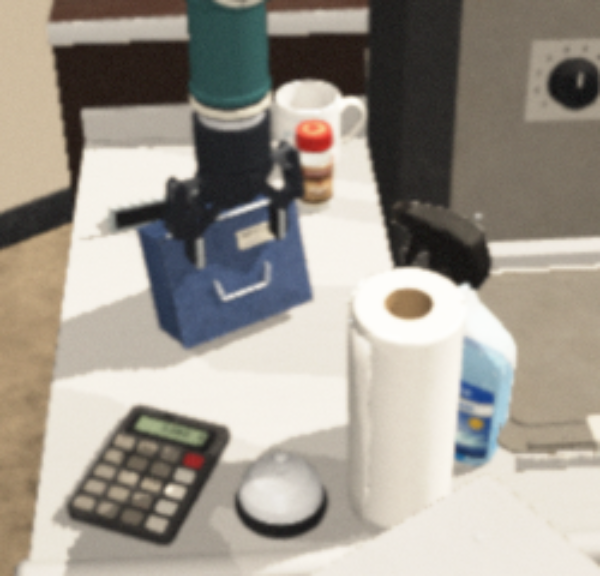

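The picture shows the box tipping, with its lid leaning away and both fingers on the lid at crop (195,245) and (290,220). I'll keep pushing.

>>> step_arm(
  motion=[
    [8.5,0.3,0,0,0],
    [8.5,0.6,0,0,0],
    [8.5,0.9,0,0,0],
    [8.5,1.2,0,0,0],
    [8.5,1.5,0,0,0],
    [8.5,1.8,0,0,0],
    [8.5,2.1,0,0,0],
    [8.5,2.3,0,0,0],
    [8.5,2.5,0,0,0],
    [8.5,2.5,0,0,0],
    [8.5,2.5,0,0,0],
    [8.5,2.5,0,0,0],
  ],
)

```text
time: 5.7
tool_pos: [0.509, -0.0981, 0.0943]
tcp_rot: [2.309, 2.13, -0.0]
wrist_force: [0.4, 0.6, -0.1]
width: 0.998
grip_force: 0.0
```

Run:
```python
from h import *
st()
p,d=bot.read_camera("scene"); P=cloud(bot.calibration("scene"),d)
b=cv2.inRange(cv2.cvtColor(p,cv2.COLOR_RGB2HSV),(105,60,30),(130,255,255));b[:180]=0;b[270:]=0;b[:,:230]=0;b[:,340:]=0
q=P[b>0];print(np.nanpercentile(q,[2,50,98],axis=0).round(3))
cv2.imwrite("pics/s3.png",cv2.resize(p[100:340,190:440,::-1],None,fx=2.4,fy=2.4))
```

```text
t 5.7 p [ 0.509  -0.0981  0.0943] x-ang 85.39 z [ 0. -0. -1.] F [ 0.4  0.6 -0.1] q [-0.24  0.1   2.07 -0.    0.97 -0.16] stopframe -0.2008 0.0127
[[ 0.438 -0.081  0.008]
 [ 0.488 -0.063  0.066]
 [ 0.584  0.041  0.076]]
```

>>> step_arm(
  motion=[
    [8.5,-1.5,0,0,0],
    [8.5,-4,0,-2,0],
    [8.5,-7,0,-5,0],
    [8.5,-10,0,-8,0],
    [8.5,-13,0,-11,0],
    [8.5,-14,0,-12,0],
  ],
)

```text
time: 6.35
tool_pos: [0.4991, -0.242, 0.2185]
tcp_rot: [2.306, 2.123, 0.002]
wrist_force: [0.8, -0.4, -0.3]
width: 0.99
grip_force: 0.0
```

```bash
cat > look.py <<'E'
from h import *
import sys
st()
c=bot.calibration("top");p,d=bot.read_camera("top"); P=cloud(c,d)
b=((P[...,2]>0.055)&(P[...,2]<.085)).astype(np.uint8)*255; b[:,:210]=0;b[:,340:]=0;b[:160]=0;b[285:]=0
b=cv2.morphologyEx(b,cv2.MORPH_OPEN,np.ones((3,3)))
cs=max(cv2.findContours(b,0,2)[0],key=cv2.contourArea)
bx=cv2.boxPoints(cv2.minAreaRect(cs)); print(bx.round(1).tolist())
W=onplane(c,bx,.072)[:,:2]; print(W.round(4).tolist()); C=W.mean(0)
e=[W[1]-W[0],W[2]-W[1]]; l=[np.linalg.norm(x) for x in e]; sh=e[int(np.argmin(l))]; sh=sh*np.sign(sh[1]); 
print("size",np.round(l,4),"centre",C.round(4),"dir",np.degrees(np.arctan2(sh[1],sh[0])).round(2),"stopframe",((C-S)@N).round(4),((C-S)@Y).round(4), "area",cv2.contourArea(cs))
for nm,(u,v) in dict(bell=(392,271),roll=(435,240),jar=(250,154),mug=(215,132)).items(): print(nm,np.nanmean(P[v-3:v+4,u-3:u+4].reshape(-1,3),0).round(3),end=" ")
a=p[130:290,180:340,::-1].copy(); cv2.imwrite(f"pics/{sys.argv[1]}t.png",cv2.resize(a,None,fx=3.5,fy=3.5))
p,d=bot.read_camera("scene"); cv2.imwrite(f"pics/{sys.argv[1]}s.png",p[...,::-1])
E
python3 look.py a
```

```text
t 6.35 p [ 0.4991 -0.242   0.2185] x-ang 85.24 z [ 0.006 -0.004 -1.   ] F [ 0.8 -0.4 -0.3] q [-0.5   0.04  1.88 -0.    1.21 -0.41] stopframe -0.3424 -0.0151
[[240.39999389648438, 257.79998779296875], [244.8000030517578, 197.5], [291.3999938964844, 200.8000030517578], [287.1000061035156, 261.1000061035156]]
[[0.4445, 0.0536], [0.6, 0.0425], [0.59, -0.0784], [0.4346, -0.0662]]
size [0.1559 0.1214] centre [ 0.5173 -0.0121] dir 85.28 stopframe -0.1156 0.0271 area 2711.5
bell [ 0.468 -0.235  0.596] roll [ 0.506 -0.293  0.59 ] jar [0.708 0.023 0.107] mug [0.788 0.137 0.01 ]
```

View pics/at.png

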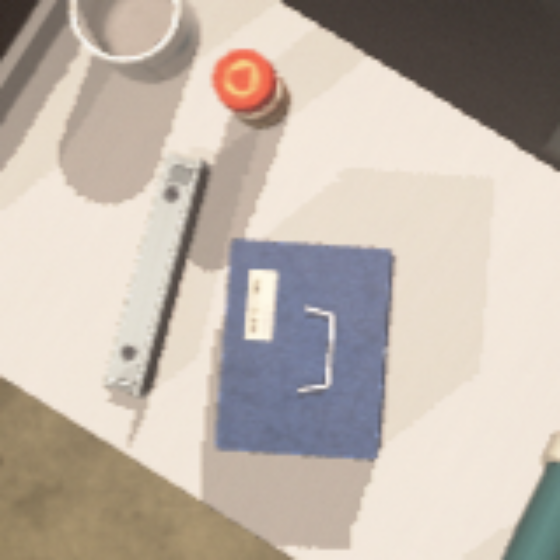

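The box is upright on its base in crop (215–392, 240–458), with its back about 57 mm from the stop. It is 27 mm off-centre toward the robot and turned 10°. I'll nudge its robot-side face near the back end with shut fingers to centre and square it.

>>> step_arm(
  motion=[
    [0,1.5,-0.7,0,1],
    [0,4.5,-2,0,2],
    [0,8,-3.5,0,4],
    [0,11.5,-5,0,5],
    [0,15,-6.6,0,6],
    [0,18.5,-8.1,0,8],
    [0,22,-9.7,0,9],
    [0,25,-11,0,10],
    [0,26.8,-11.8,0,10.4],
    [0,26.8,-11.8,3,10.4],
    [0,26.8,-11.8,7,10.4],
    [0,26.8,-11.8,11,10.4],
    [0,26.8,-11.8,15,10.4],
    [0,26.8,-11.8,18,10.4],
    [0,26.8,-11.8,18.8,10.4],
    [0,26.8,-11.8,18.8,10.4],
  ],
)

```text
time: 8.05
tool_pos: [0.3985, 0.0394, 0.024]
tcp_rot: [-2.489, -1.911, 0.008]
wrist_force: [0.2, -0.2, 0.1]
width: 0.002
grip_force: 0.0
```

```bash
python3 -c "
from h import *
st()"
```

```text
t 8.05 p [0.3985 0.0394 0.024 ] x-ang 75.04 z [-0.006  0.    -1.   ] F [ 0.2 -0.2  0.1] q [ 0.04 -0.01  2.35  0.    0.81  0.3 ] stopframe -0.0967 0.1552
```

>>> step_arm(
  motion=[
    [0,-0.3,0.8,0,0],
    [0,-0.3,1.6,0,0],
    [0,-0.3,2.2,0,0],
    [0,-0.3,2.6,0,0],
    [0,-0.3,2.9,0,0],
    [0,-0.3,3.2,0,0],
    [0,-0.3,3.5,0,0],
    [0,-0.3,3.8,0,0],
    [0,-0.3,4.1,0,0],
    [0,-0.3,4.4,0,0],
    [0,-0.3,4.7,0,0],
    [0,-0.3,5,0,0],
    [0,-0.3,5.3,0,0],
    [0,-0.3,5.5,0,0],
    [0,-0.3,5.7,0,0],
  ],
)

```text
time: 9.55
tool_pos: [0.4563, 0.0217, 0.0278]
tcp_rot: [-2.492, -1.911, -0.001]
wrist_force: [-7.7, 4.1, 11.7]
width: 0.002
grip_force: 6.0
```

```bash
python3 look.py b
```

```text
t 9.55 p [0.4563 0.0217 0.0278] x-ang 74.96 z [-0.     0.001 -1.   ] F [-7.7  4.1 11.7] q [-0.01  0.08  2.24  0.    0.82  0.25] stopframe -0.0988 0.0948
[[244.39999389648438, 241.6999969482422], [254.3000030517578, 182.39999389648438], [300.0, 190.0], [290.1000061035156, 249.39999389648438]]
[[0.4856, 0.0435], [0.6391, 0.0178], [0.6179, -0.1011], [0.4647, -0.0743]]
size [0.1557 0.1208] centre [ 0.5519 -0.0285] dir 79.89 stopframe -0.1225 -0.0106 area 2528.0
bell [ 0.403 -0.341  0.049] roll [ 0.488 -0.423  0.161] jar [0.708 0.023 0.107] mug [0.788 0.136 0.011]
```

View pics/bt.png

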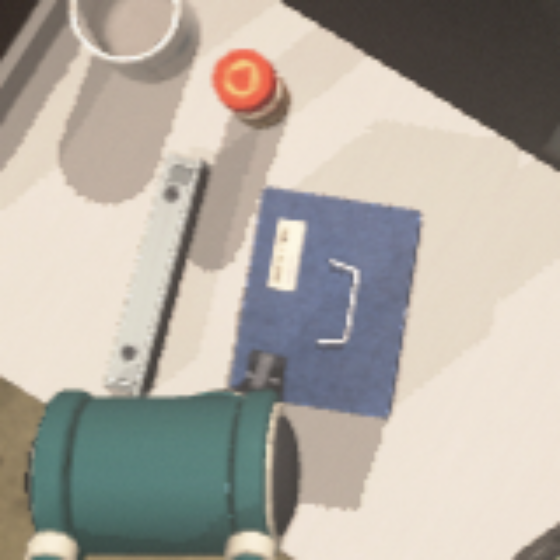

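The crop shows the box almost centred and still about 5° turned, with a finger knuckle at (265,365) over its lid edge. I'll back off, lift clear and check the room on the far side.

>>> step_arm(
  motion=[
    [0,0,-0.6,0,0],
    [0,0,-1.6,0,0],
    [0,0,-2.8,0,0],
    [0,0,-3.2,-2,0],
    [0,0,-3.2,-6,0],
    [0,0,-3.2,-10,0],
    [0,0,-3.2,-14,0],
    [0,0,-3.2,-17,0],
    [0,0,-3.2,-17,0],
  ],
)

```text
time: 10.55
tool_pos: [0.4279, 0.0298, 0.2015]
tcp_rot: [2.487, 1.909, 0.013]
wrist_force: [1.4, -0.1, -0.2]
width: -0.0
grip_force: 0.0
```

```bash
python3 look.py c
python3 - <<'E'
from h import *
P=cloud(bot.calibration("top"),np.load("top0.npz")["d"])
q=P.reshape(-1,3); 
for yc in np.arange(-.2,.06,.04):
  print(round(yc,2),[float(np.round(np.nanmax(q[(abs(q[:,0]-xc)<.015)&(abs(q[:,1]-yc)<.02),2],initial=-1),3)) for xc in np.arange(.6,.8,.03)])
E
```

```text
t 10.55 p [0.4279 0.0298 0.2015] x-ang 75.0 z [ 0.01  0.   -1.  ] F [ 1.4 -0.1 -0.2] q [ 0.01 -0.2   2.14 -0.    1.19  0.27] stopframe -0.0984 0.1243
[[244.39999389648438, 241.6999969482422], [254.3000030517578, 182.1999969482422], [300.0, 189.8000030517578], [290.1000061035156, 249.39999389648438]]
[[0.4856, 0.0435], [0.6396, 0.0177], [0.6184, -0.1012], [0.4647, -0.0743]]
size [0.1561 0.1208] centre [ 0.5521 -0.0286] dir 79.89 stopframe -0.1225 -0.0108 area 2688.0
bell [ 0.403 -0.341  0.049] roll [ 0.488 -0.423  0.161] jar [0.708 0.023 0.107] mug [0.788 0.136 0.011] -0.2 [0.006, 0.084, 0.465, 0.493, 0.503, 0.496, 0.506]
-0.16 [0.008, 0.007, 0.477, 0.515, 0.522, 0.522, 0.512]
-0.12 [0.005, 0.006, 0.005, 0.519, 0.523, 0.523, 0.521]
-0.08 [0.12, 0.006, 0.005, 0.006, 0.521, 0.521, 0.52]
-0.04 [0.007, 0.004, 0.007, 0.006, 0.007, 0.519, 0.519]
0.0 [0.006, 0.006, 0.004, 0.11, 0.111, 0.007, 0.518]
0.04 [0.006, 0.005, 0.005, 0.111, 0.111, 0.006, 0.512]
```

Space on the far side is tight, so I'll use the remaining 5° turn. I'll push along the box's own axis with both open fingers until its far back corner meets the stop, then square it up. Both steps shift it toward centre.

>>> step_arm(
  motion=[
    [8.5,-1,1.1,0,-1],
    [8.5,-3,3.4,0,-2],
    [8.5,-5.5,6.2,0,-3],
    [8.5,-8,9,0,-4],
    [8.5,-10.5,11.8,0,-4.9],
    [8.5,-12.4,13.9,0,-4.9],
    [8.5,-12.8,14.4,0,-4.9],
    [8.5,-12.8,14.4,3,-4.9],
    [8.5,-12.8,14.4,7,-4.9],
    [8.5,-12.8,14.4,11,-4.9],
    [8.5,-12.8,14.4,15,-4.9],
    [8.5,-12.8,14.4,16.8,-4.9],
    [8.5,-12.8,14.4,17.2,-4.9],
    [8.5,-12.8,14.4,17.2,-4.9],
  ],
)

```text
time: 12.05
tool_pos: [0.5291, -0.1302, 0.0228]
tcp_rot: [-2.406, -2.016, 0.003]
wrist_force: [-0.7, 0.4, 0.4]
width: 0.999
grip_force: 0.0
```

```bash
python3 -c "
from h import *
st()"
```

```text
t 12.05 p [ 0.5291 -0.1302  0.0228] x-ang 79.92 z [-0.004  0.001 -1.   ] F [-0.7  0.4  0.4] q [-0.29  0.24  2.05  0.    0.85 -0.11] stopframe -0.2266 -0.0151
```

>>> step_arm(
  motion=[
    [8.5,1,0.2,0,0],
    [8.5,2,0.3,0,0],
    [8.5,2.6,0.3,0,0],
    [8.5,3,0.3,0,0],
    [8.5,3.3,0.3,0,0],
    [8.5,3.6,0.3,0,0],
    [8.5,4,0.3,0,0],
    [8.5,4.4,0.3,0,0],
    [8.5,4.8,0.3,0,0],
    [8.5,5.2,0.3,0,0],
    [8.5,5.6,0.3,0,0],
    [8.5,6,0.3,0,0],
    [8.5,6.4,0.3,0,0],
    [8.5,6.8,0.3,0,0],
    [8.5,7.2,0.3,0,0],
    [8.5,7.6,0.3,0,0],
    [8.5,8,0.3,0,0],
  ],
)

```text
time: 13.75
tool_pos: [0.5479, -0.0527, 0.0242]
tcp_rot: [-2.408, -2.017, 0.0]
wrist_force: [-0.1, -4.6, 3.3]
width: 0.994
grip_force: 2.3
```

```bash
python3 look.py d
```

```text
t 13.75 p [ 0.5479 -0.0527  0.0242] x-ang 79.9 z [-0.  0. -1.] F [-0.1 -4.6  3.3] q [-0.14  0.25  2.04 -0.    0.85  0.04] stopframe -0.1468 -0.013
[[235.60000610351562, 189.0], [236.5, 179.60000610351562], [278.6000061035156, 184.0], [277.70001220703125, 193.3000030517578]]
[[0.6225, 0.0664], [0.6468, 0.064], [0.6343, -0.0456], [0.61, -0.043]]
size [0.0244 0.1102] centre [0.6284 0.0104] dir 174.31 stopframe -0.065 -0.0743 area 265.0
bell [ 0.403 -0.341  0.05 ] roll [ 0.488 -0.423  0.16 ] jar [0.708 0.023 0.107] mug [0.788 0.136 0.011]
```

View pics/dt.png

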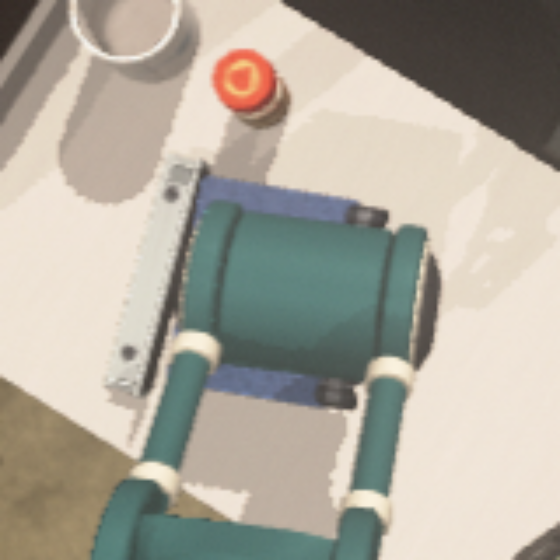

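The crop shows both fingers on the front at (367,215) and (337,392). The far back corner is close to the stop at (205,175). Now I'll make contact and turn square.

>>> step_arm(
  motion=[
    [8.5,0.3,0,0,0],
    [8.5,0.6,0,0,0],
    [8.5,0.9,0,0,0],
    [8.5,1.2,0,0,0],
    [8.5,1.3,-0.15,0,0.8],
    [8.5,1.45,-0.3,0,1.6],
    [8.5,1.6,-0.5,0,2.5],
    [8.5,1.75,-0.65,0,3.4],
    [8.5,1.9,-0.8,0,4.2],
    [8.5,2,-0.95,0,4.9],
    [8.5,2,-0.95,0,4.9],
    [8.5,2,-0.95,0,4.9],
  ],
)

```text
time: 15.05
tool_pos: [0.54, -0.0341, 0.0239]
tcp_rot: [2.491, 1.913, -0.009]
wrist_force: [-5.8, -14.5, 4.5]
width: 0.995
grip_force: 7.8
```

```bash
python3 -c "
from h import *
st()"
```

```text
t 15.05 p [ 0.54   -0.0341  0.0239] x-ang 75.05 z [-0.004 -0.004 -1.   ] F [ -5.8 -14.5   4.5] q [-0.11  0.24  2.06 -0.01  0.85  0.16] stopframe -0.1309 -0.0005
```

>>> step_arm(
  motion=[
    [8.5,0.2,0,0,0],
    [8.5,0.2,0,0,0],
    [8.5,-0.5,0,0,0],
    [8.5,-1.5,0,0,0],
    [8.5,-3.5,0,0,0],
    [8.5,-5,0,-3,0],
    [8.5,-8,0,-7,0],
    [8.5,-11,0,-11,0],
    [8.5,-14,0,-15,0],
    [8.5,-16,0,-17,0],
    [8.5,-16,0,-17,0],
  ],
)

```text
time: 16.15
tool_pos: [0.503, -0.189, 0.1988]
tcp_rot: [2.489, 1.905, 0.007]
wrist_force: [0.5, 0.2, 0.3]
width: 0.996
grip_force: 0.0
```

```bash
python3 look.py e
```

```text
t 16.15 p [ 0.503  -0.189   0.1988] x-ang 74.85 z [ 0.008 -0.003 -1.   ] F [0.5 0.2 0.3] q [-0.41  0.02  1.94  0.    1.17 -0.14] stopframe -0.2901 -0.0051
[[217.6999969482422, 236.89999389648438], [233.0, 178.5], [278.1000061035156, 190.3000030517578], [262.70001220703125, 248.6999969482422]]
[[0.4989, 0.1125], [0.6499, 0.0731], [0.6177, -0.0441], [0.4672, -0.0037]]
size [0.1561 0.1215] centre [0.5584 0.0345] dir 74.61 stopframe -0.06 -0.0005 area 2687.5
bell [ 0.459 -0.251  0.518] roll [ 0.488 -0.423  0.161] jar [0.708 0.023 0.107] mug [0.788 0.137 0.011]
```

View pics/et.png

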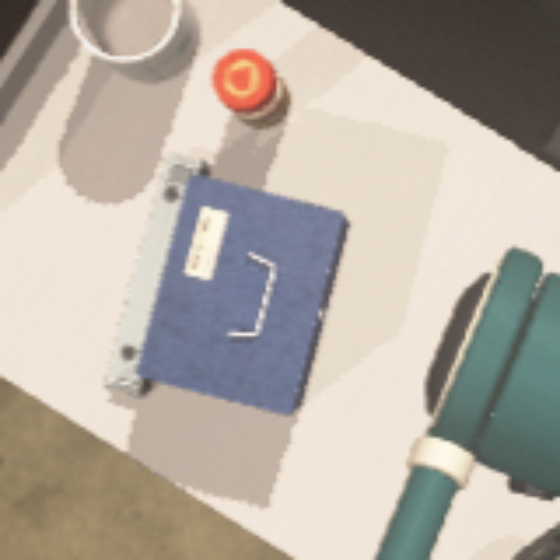

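The crop shows the box upright, its back edge (190,178)–(140,375) flush along the stop. It measures centred to about 1 mm and square to within 0.5°, and the gripper is clear.

```bash
python3 -c "
from h import *
print(bot.finish_job())"
```

```text
the job is handed in; nothing more can be done
None
```

I tipped the cash box upright by pushing on its lid, then pushed it flush against the stop. It measures about 1 mm off centre. It was never lifted; the jar, mug and kitchen roll measured unmoved at the end, the bell when last seen (the arm hid it in the final view), and the job was handed in after about 16 s.

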